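# Complete a count of brass knife collars

### The job

The open trough of the blue counting tray already holds three brass knife-handle collars. Sweep the fourth brass collar along the deck into the trough, sliding it rather than lifting it, then shut the yellow lid fully. The steel collar on the deck is an extra: leave it standing where it is.

Things in the scene. Friction and masses are not known exactly. Their poses are not given: they have to be found in the camera images.
- tray: Blue tray fixed on the bench, 170 (x) x 280 (y) x 60 mm. Origin: centre of underside. Flat dark deck at z 60, y -140 (open end) to +35; rails 6 mm high along its sides at x +-82. At y 35 it drops, no sill, into the open trough: inside y 35 to 134, x -79 to 79, floor z 6, walls to z 60. Three loose brass collars stand there by the outer wall.
- tray_lid (a joint): Yellow lid, rad: 0 shut, 1.57 upright; starts open at 1.5 to 1.85, about upright. Hinge line parallel to tray x, at tray y 140, z 62 mm. Plate 168 wide, 106 hinge to free edge, 4 thick, plus a black 50 x 12 mm tab at the edge. Shut, it spans z 62 to 66; that top face looks away from the deck when open. Stiff hinge, stays where left; 1 to 4 N at the edge moves it.
- brass: The loose brass collar standing on the deck: a ring 28 mm across, 18 mm high, bore 18 mm, about 50 g. Origin: centre of its underside, z along its axis (up at the start).
- steel: Grey steel collar standing on the deck, same size and origin as the brass one, an extra. The two stand about 68 mm or more apart across the deck (tray x), one either side of its middle; either may be on either side.

How it is judged (in metres and radians):
On the way, in this order (a step that is already met when the one before it is completed fails the run):
1. the brass collar lies in the trough while the lid is still open (x of brass in the frame of tray between -0.079 and 0.079 m and y of brass in the frame of tray between 0.035 and 0.135 m and z of brass in the frame of tray below 0.055 m and value of joint tray_lid above 0.8 rad), for 0.2 s.
2. the lid is shut over it (x of brass in the frame of tray between -0.079 and 0.079 m and y of brass in the frame of tray between 0.035 and 0.135 m and z of brass in the frame of tray below 0.055 m and value of joint tray_lid below 0.12 rad), for 0.2 s.
At the end, for the whole second after the job is handed in: The brass collar lies in the trough (below its rim, inside its walls), the lid is shut to within 0.12 rad, the steel collar still stands upright on the deck within 20 mm of where it stood, and both collars are at rest (all of step 2 and distance of steel from where it was at the start of the episode below 0.02 m and angle between steel's own z axis and vertical below 0.2 rad and linear speed of each of brass, steel below 0.03 m/s); the robot touches nothing.
It fails at once if the brass collar is lifted more than 25 mm above the deck (z of brass in the frame of tray above 0.085 m).
It fails at once if the steel collar is moved more than 20 mm (distance of steel from where it was at the start of the episode above 0.02 m).
It also fails if it takes over 42 s, if anything falls off the work surface, if the arm or the gripper's body presses on something with over 40 N, if the wrist force passes 120 N, or if a joint passes its speed limit or range.

### The arm

A 6-joint arm with a two-finger parallel gripper is mounted at the origin on the work surface. World frame = base frame: x ahead of the robot, y to its left, z up, the work surface at z = 0. Lengths are in mm, angles in rad, forces in N, time in s.
With the tool pointing down it reaches from about 275 to 1000 mm from the base axis. Payload 8.4 kg.
Tool frame: the origin (TCP) lies between the finger pads; the fingertips stand r.finger_overhang ahead of it and the grasp point (between the pads) is the TCP (r.finger_overhang is the distance from the TCP to the fingertips, in mm); z points along the fingers, y is the line along which they close (so a half turn about z gives the same grasp; the last joint's range is limited). The gripper opens to 85 mm and grips with 20 to 120 N. Pads are 22 mm wide; open, the fingers measure 114 mm over their backs; the gripper's body (76 mm by 85 mm) begins 54 mm behind the grasp point. The pads swing forward as they close: fully open they stand 13 mm farther back than shut.
Start: joints at [-1.108, 0.353, 1.633, -0, 1.155, -0.002], TCP at [280.152, -558.698, 250.281] pointing down, gripper open.
Joint ranges: [-2.63, 2.63], [-0.92, 2.1], [0.06, 2.66], [-1.3, 4.44], [0, 2.69], [-3.02, 3.02]. Speed limits (rad/s): [2.22, 2.22, 2.79, 3.14, 3.14, 3.14].

### API

Orientations are given as [roll, pitch, yaw] about the fixed x, y, z axes, in that order (R = Rz(yaw) Ry(pitch) Rx(roll)).
In Python, from rig import r, cams, sign_off gives the robot as it stands.
- The arm moves only by the shell command python3 -m crank 'ROWS' [FORCE]. ROWS is JSON, a list of rows, each a list of 7 numbers: the shift along the tool's x, y, z in m, then the turn, a rotation vector about the tool's x, y, z in rad, then the closure, from 0 (fully open) to 1 (shut). In form: [[dx, dy, dz, ax, ay, az, gripper], ...]. A call has 1 to 5 rows; each row is the pose to reach, as a shift and turn from the pose commanded when the call began, along the tool's axes at that moment; what a row does not reach only later rows make up. A row lasts 1/10 s, in which the tool goes at most 50 mm and 8.59 degrees, less where a joint would pass 70% of its speed; a pose out of reach is approached as far as the arm can. A call with a gripper value outside its range is refused whole. The fingers move at their own pace and stop on an object; FORCE is the grip in N (left out, the last holds). Time passes only in rows, so rows that repeat a pose let the fingers close. It gives the time, the measured TCP pose, the force, the opening and the grip force at its end, in the units of the state.
- r.sense(): the state, without advancing time (a new reading comes with each control period).
- cams.grab_frame(name): name is "scene" or "top" or "wrist"; returns a dict with "image" (420x560x3 uint8, red, green, blue), "fx", "fy", "cx", "cy" (pixels), "position" and "orientation" of the camera in the world. Camera axes: x right, y down, z forward; pixel columns grow to the right and rows downward; lengths in mm; the calibration is good to about 2 mm. A picture is of the moment at which its call begins. There is no depth.
- sign_off(): hands the job in; it is judged then, once.
The state is a dict: "clock": time; "qpos": joint angles; "qvel": joint speeds; "joint_efforts": joint torques, N m; "eef_pos": TCP position; "tcp_rot": TCP orientation; "contact_force": force on the tool from outside, world axes, zero at the start; "wrist_torque": the same for the moment, N m; "opening": opening from 0.0 (shut) to 1.0 (fully open); "grasp_force": force on a finger pad.
Only numpy, scipy, OpenCV 4.12 (cv2) and the standard library are available. Lean on these libraries where they do the work, as an engineer would, in place of code of your own. Each camera call takes 0.05 s, during which the arm holds its last target. There are 200 camera calls.

## Working session

There is one attempt and no reset: what is moved stays moved. The work goes in short steps, Python scripts to look and compute and a shell command to move; the robot and the scene stay as the last step left them, time stands still between calls to the robot, and variables do not carry over. Pictures are saved under pics/ and viewed, at most 10 in all, crops included, and the job is handed in when it is done.

```bash
mkdir -p pics; python3 - <<'E'
from rig import r,cams
import cv2
print(r.finger_overhang); s=r.sense(); print(s['clock'],s['eef_pos'],s['tcp_rot'],s['opening'])
for n in ['top','scene']:
    f=cams.grab_frame(n); cv2.imwrite(f'pics/{n}0.png',f['image'][:,:,::-1])
    print(n,{k:v for k,v in f.items() if k!='image'})
E
```

```text
19.0
0.0 [ 279.95659771 -558.26631639  249.56222657] [-3.14018691e+00 -1.46061850e-05  4.64794990e-01] 1.0024031891636322
top {'fx': 382.2294394284422, 'fy': 382.2294394284422, 'cx': 285.8807754865948, 'cy': 208.7654416256194, 'position': array([524.264694  ,  32.12176808, 721.57257329]), 'orientation': array([-3.06819058, -0.013233  , -1.56229326])}
scene {'fx': 517.8740782122428, 'fy': 517.8740782122428, 'cx': 269.54236418991434, 'cy': 200.6009734725018, 'position': array([1076.13267353, -220.44087752,  525.6942735 ]), 'orientation': array([-2.22943457,  0.00469515,  1.09513495])}
```

View pics/top0.png

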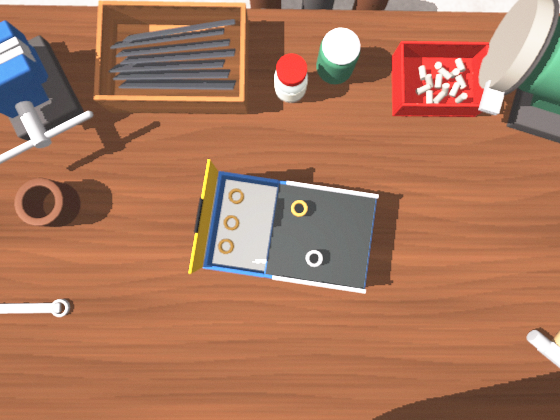

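View pics/scene0.png

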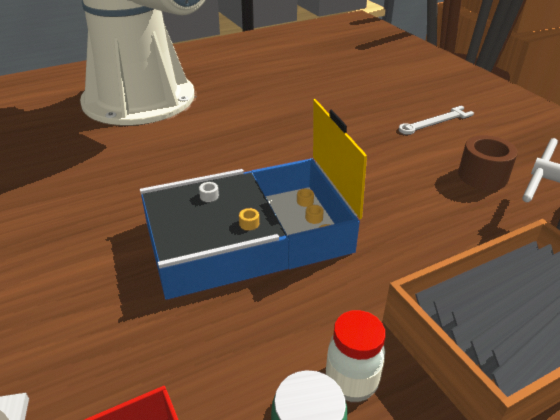

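The top view shows the tray with its trough to the left (world +y) and the deck to the right. The brass collar is near (299,208), the steel near (314,258), and the lid is open at the left. I'll enlarge this area.

```bash
python3 - <<'E'
import cv2
i=cv2.imread('pics/top0.png')[150:300,185:385]
cv2.imwrite('pics/crop.png',cv2.resize(i,None,fx=4,fy=4,interpolation=cv2.INTER_CUBIC))
E
```

```text
(no output)
```

View pics/crop.png

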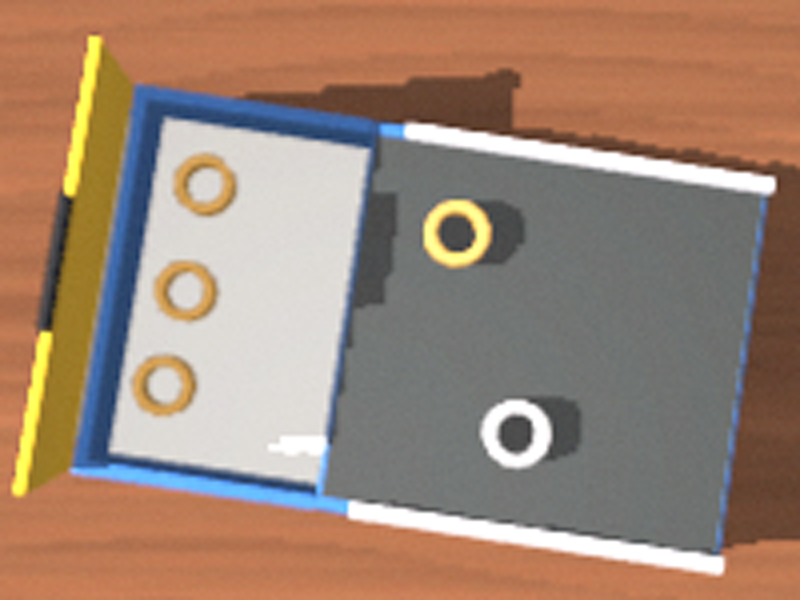

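The crop gives these pixels: tray rim corners (138,86) and (74,472), rail ends (776,178) and (723,572), brass top (457,233), steel top (516,433), and lid edge (95,36) to (17,495).

```bash
cat > h.py <<'E'
import numpy as np
from scipy.spatial.transform import Rotation as R
from scipy.optimize import least_squares
def pix2w(uv,z,f):
    d=R.from_euler('xyz',f['orientation']).apply([(uv[0]-f['cx'])/f['fx'],(uv[1]-f['cy'])/f['fy'],1])
    p=np.array(f['position']); return p+d*(z-p[2])/d[2]
def w2pix(p,f):
    c=R.from_euler('xyz',f['orientation']).inv().apply(np.array(p)-f['position'])
    return np.array([f['cx']+f['fx']*c[0]/c[2],f['cy']+f['fy']*c[1]/c[2]])
TOP={'fx':382.2294,'fy':382.2294,'cx':285.8808,'cy':208.7654,'position':np.array([524.264694,32.12176808,721.57257329]),'orientation':[-3.06819058,-0.013233,-1.56229326]}
E
python3 - <<'E'
from h import *
c=lambda u,v:(np.array([u,v])+.5)/4-.5+[185,150]
P=[((776,178),(85,-140,66)),((723,572),(-85,-140,66)),((138,86),(85,140,60)),((74,472),(-85,140,60))]
W=[pix2w(c(*a),b[2],TOP) for a,b in P]
def tf(q,p): return R.from_euler('z',q[2]).apply(p)+[q[0],q[1],0]
s=least_squares(lambda q:np.ravel([tf(q,b)-w for w,(a,b) in zip(W,P)]),[530,40,0])
q=s.x; print(q,np.round(s.fun.reshape(-1,3),1))
for n,a in [('brass',(457,233)),('steel',(516,433))]:
    w=pix2w(c(*a),78,TOP); t=R.from_euler('z',-q[2]).apply(w-[q[0],q[1],0]); print(n,w,t)
for z in (164,168):
  for a in [(95,36),(17,495)]:
    w=pix2w(c(*a),z,TOP); print('lid',w,R.from_euler('z',-q[2]).apply(w-[q[0],q[1],0]))
E
```

```text
[ 5.34738494e+02  1.41599091e+01 -1.40111172e-01] [[-0.1  0.1  0. ]
 [-0.1 -0.3  0. ]
 [ 0.7  0.1  0. ]
 [-0.5  0.1  0. ]]
brass [573.38049838   2.06606458  78.        ] [39.95227522 -6.5788511  78.        ]
steel [489.66491437 -23.1453559   78.        ] [-39.42208048 -43.23436072  78.        ]
lid [638.30430102 139.89649844 164.        ] [ 84.99139467 138.9677269  164.        ]
lid [470.71708407 163.99840861 164.        ] [-84.31945629 139.42935903 164.        ]
lid [637.48618612 139.12332748 168.        ] [ 84.28927271 138.08788028 168.        ]
lid [471.10123216 163.05233165 168.        ] [-83.80694999 138.54620069 168.        ]
```

```bash
cat >> h.py <<'E'
Q=(534.74,14.16,-0.1401)
def t2w(p): return R.from_euler('z',Q[2]).apply(p)+[Q[0],Q[1],0]
def go(x,y,ztip,yaw=np.pi/2,n=None):
    """tray-frame tip target, tool down, tool x at tray angle yaw -> shift(m), rotvec in tool axes"""
    from rig import r
    s=r.sense(); C=R.from_euler('xyz',s['tcp_rot'])
    T=R.from_euler('xyz',[np.pi,0,yaw+Q[2]])
    d=C.inv().apply(t2w([x,y,ztip+19])-s['eef_pos'])/1000
    cur=R.from_euler('z',-Q[2]).apply(np.array(s['eef_pos'])-[Q[0],Q[1],0])
    print('t',s['clock'],'tip tray',np.round(cur-[0,0,19],1),'F',np.round(s['contact_force'],1),'open',round(float(s['opening']),3))
    print('d',np.round(d,4),'rot',np.round((C.inv()*T).as_rotvec(),3))
E
python3 -c "
from h import *
go(40,-65,150)"
```

```text
t 0.1 tip tray [-172.3 -602.5  230.6] F [-0.1  0.4 -0. ] open 1.003
d [ 0.4803 -0.3212  0.081 ] rot [-0.001 -0.001 -0.966]
```

```bash
python3 -m crank '[[0.04,-0.027,0.005,0,0,-0.08,0.8],[0.08,-0.053,0.01,0,0,-0.16,0.8],[0.12,-0.08,0.02,0,0,-0.24,0.8],[0.16,-0.107,0.025,0,0,-0.32,0.8],[0.2,-0.134,0.03,0,0,-0.4,0.8]]' 40; python3 -c "
from h import *
go(40,-65,150)"
```

```text
clock: 0.6
eef_pos: [399.2, -347.4, 219.8]
tcp_rot: [-3.141, -0.0, 0.868]
contact_force: [1.4, -0.0, 0.3]
opening: 0.201
grasp_force: 0.0
t 0.6 tip tray [ -83.7 -376.9  200.8] F [ 1.4 -0.   0.3] open 0.201
d [ 0.3298 -0.0619  0.0508] rot [-0.001 -0.    -0.563]
```

```bash
python3 -m crank '[[0.045,-0.01,0.005,0,0,-0.09,0.8],[0.09,-0.02,0.01,0,0,-0.18,0.8],[0.135,-0.03,0.02,0,0,-0.27,0.8],[0.18,-0.04,0.025,0,0,-0.36,0.8],[0.22,-0.045,0.03,0,0,-0.45,0.8]]'; python3 -c "
from h import *
go(40,-65,150)"
```

```text
clock: 1.1
eef_pos: [507.5, -150.4, 189.8]
tcp_rot: [-3.141, -0.0, 1.319]
contact_force: [1.1, -0.8, 0.4]
opening: 0.198
grasp_force: 0.0
t 1.1 tip tray [  -4.  -166.7  170.8] F [ 1.1 -0.8  0.4] open 0.198
d [0.106  0.0324 0.0208] rot [-0.001 -0.    -0.112]
```

```bash
python3 -m crank '[[0.035,0.01,0.005,0,0,-0.05,0.8],[0.07,0.02,0.01,0,0,-0.112,0.8],[0.106,0.032,0.02,0,0,-0.112,0.8],[0.106,0.032,0.045,0,0,-0.112,0.8],[0.106,0.032,0.065,0,0,-0.112,0.8]]'; python3 - <<'E'
from h import *
from rig import cams
import cv2
go(40,-65,67)
for n in ('scene','wrist'):
    f=cams.grab_frame(n); cv2.imwrite(f'pics/{n}1.png',f['image'][:,:,::-1])
a=cv2.imread('pics/scene1.png')[120:320,120:400]; b=cv2.imread('pics/wrist1.png')
cv2.imwrite('pics/p1.png',np.hstack([cv2.resize(a,(400,286)),cv2.resize(b,(381,286))]))
E
```

```text
clock: 1.6
eef_pos: [565.4, -56.9, 124.1]
tcp_rot: [-3.141, 0.0, 1.429]
contact_force: [-0.8, -1.2, -0.5]
opening: 0.202
grasp_force: 0.0
t 1.6 tip tray [ 40.3 -66.1 105.1] F [-0.8 -1.2 -0.5] open 0.202
d [ 0.0011 -0.0003  0.0381] rot [-0.     0.    -0.002]
```

View pics/p1.png

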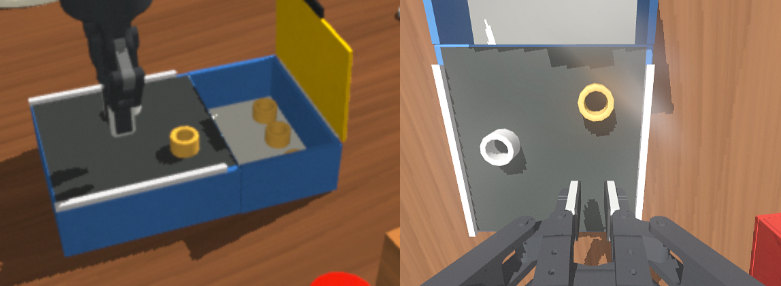

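The scene view shows the fingers behind the brass collar. The wrist view has the collar at about (596,102), lined up with the finger gap at about (593,195). The steel at (500,147) is well to the side. I'll lower and sweep.

```bash
python3 -m crank '[[0,0,0.02,0,0,0,0.8],[0,0,0.038,0,0,0,0.8],[0.01,0,0.038,0,0,0,0.8],[0.02,0,0.038,0,0,0,0.8],[0.03,0,0.038,0,0,0,0.8]]'; python3 -m crank '[[0.007,0,0,0,0,0,0.8],[0.014,0,0,0,0,0,0.8],[0.021,0,0,0,0,0,0.8],[0.028,0,0,0,0,0,0.8],[0.035,0,0,0,0,0,0.8]]'; python3 - <<'E'
from h import *
from rig import cams
import cv2
go(40,40,67)
for n in ('scene','wrist'):
    f=cams.grab_frame(n); cv2.imwrite(f'pics/{n}2.png',f['image'][:,:,::-1])
a=cv2.imread('pics/scene2.png')[120:320,120:400]; b=cv2.imread('pics/wrist2.png')
cv2.imwrite('pics/p2.png',np.hstack([cv2.resize(a,(400,286)),cv2.resize(b,(381,286))]))
E
```

```text
clock: 2.2
eef_pos: [570.4, -27.6, 88.6]
tcp_rot: [3.14, -0.0, 1.427]
contact_force: [0.5, 0.2, 0.2]
opening: 0.202
grasp_force: 0.0
clock: 2.7
eef_pos: [574.6, 6.6, 87.4]
tcp_rot: [3.141, 0.0, 1.427]
contact_force: [-0.4, -0.4, 0.5]
opening: 0.201
grasp_force: 0.8
t 2.7 tip tray [40.5 -1.9 68.4] F [-0.4 -0.4  0.5] open 0.201
d [ 0.0419 -0.0007  0.0014] rot [ 0.     0.    -0.004]
```

View pics/p2.png

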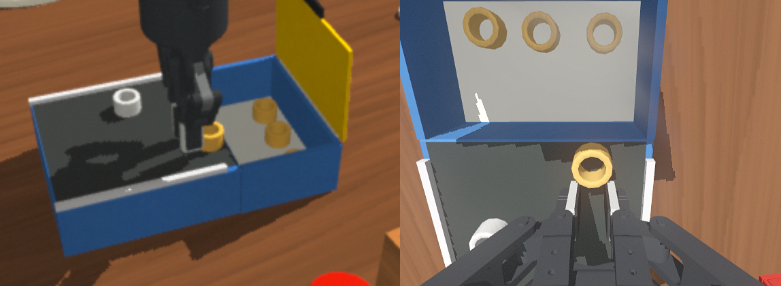

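The collar sits cradled at the fingertips, at about (591,165) in the wrist view, just short of the drop. The steel is untouched, so I'll keep pushing.

```bash
python3 -m crank '[[0.007,0,0,0,0,0,0.8],[0.014,0,0,0,0,0,0.8],[0.021,0,0,0,0,0,0.8],[0.028,0,0,0,0,0,0.8],[0.035,0,0,0,0,0,0.8]]'; python3 -m crank '[[0.006,0,0,0,0,0,0.8],[0.012,0,0,0,0,0,0.8],[0.012,0,0,0,0,0,0.8],[0.012,0,0,0,0,0,0.8],[0.012,0,0,0,0,0,0.8]]'; python3 - <<'E'
from h import *
from rig import cams
import cv2
go(40,40,200)
for n in ('scene','wrist'):
    f=cams.grab_frame(n); cv2.imwrite(f'pics/{n}3.png',f['image'][:,:,::-1])
a=cv2.imread('pics/scene3.png')[120:320,120:400]; b=cv2.imread('pics/wrist3.png')
cv2.imwrite('pics/p3.png',np.hstack([cv2.resize(a,(400,286)),cv2.resize(b,(381,286))]))
E
```

```text
clock: 3.3
eef_pos: [579.6, 41.5, 87.2]
tcp_rot: [-3.141, -0.0, 1.427]
contact_force: [-0.3, -0.1, -0.0]
opening: 0.203
grasp_force: 0.0
clock: 3.8
eef_pos: [581.2, 52.4, 87.3]
tcp_rot: [-3.142, 0.0, 1.427]
contact_force: [-0.5, 0.4, -0.1]
opening: 0.198
grasp_force: 0.0
t 3.8 tip tray [40.6 44.4 68.3] F [-0.5  0.4 -0.1] open 0.198
d [-0.0044 -0.0006 -0.1317] rot [-0.     0.    -0.004]
```

View pics/p3.png

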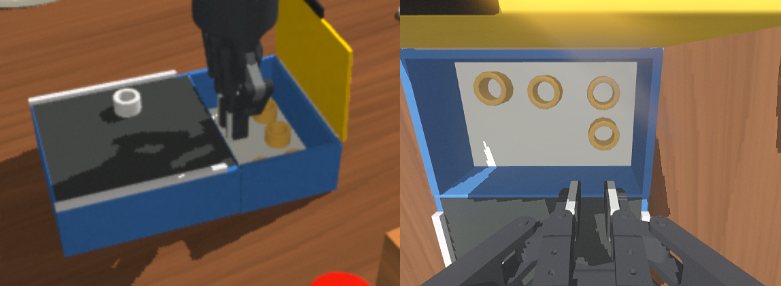

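The wrist view shows all four brass collars on the trough floor, the fourth at (604,133), and the scene view still has the steel standing. Next I raise the tool, shut the fingers, and cross over the lid.

```bash
python3 -m crank '[[0,0,-0.035,0,0,0,1],[0,0,-0.07,0,0,0,1],[0,0,-0.105,0,0,0,1],[0,0,-0.135,0,0,0,1],[0,0,-0.14,0,0,0,1]]'; python3 -c "
from h import *
go(0,200,205)"
```

```text
clock: 4.4
eef_pos: [583.2, 52.5, 231.3]
tcp_rot: [3.136, -0.001, 1.426]
contact_force: [1.2, -0.0, 0.4]
opening: 0.001
grasp_force: 0.0
t 4.4 tip tray [ 42.6  44.8 212.3] F [ 1.2 -0.   0.4] open 0.001
d [ 0.155  -0.0433  0.0073] rot [ 0.006 -0.001 -0.004]
```

```bash
python3 -m crank '[[0.04,-0.01,0,0,0,0,1],[0.08,-0.02,0,0,0,0,1],[0.12,-0.033,0,0,0,0,1],[0.155,-0.043,0,0,0,0,1],[0.155,-0.043,0,0,0,0,1]]'; python3 -m crank '[[0,0,0.03,0,0,0,1],[0,0,0.06,0,0,0,1],[0,0,0.07,0,0,0,1],[0,0,0.07,0,0,0,1]]'; python3 -c "
from h import *
go(0,150,140)"
```

```text
clock: 4.9
eef_pos: [559.9, 215.6, 226.4]
tcp_rot: [-3.141, -0.001, 1.43]
contact_force: [1.2, 0.0, -0.2]
opening: 0.001
grasp_force: 0.0
clock: 5.3
eef_pos: [559.9, 211.1, 155.5]
tcp_rot: [-3.138, 0.002, 1.426]
contact_force: [0.5, 0.2, -0.3]
opening: -0.0
grasp_force: 0.0
t 5.3 tip tray [ -2.6 198.5 136.5] F [ 0.5  0.2 -0.3] open -0.0
d [-0.0485  0.0028 -0.0034] rot [-0.003  0.002 -0.004]
```

```bash
python3 -m crank '[[-0.02,0,0,0,0,0,1],[-0.04,0,0,0,0,0,1],[-0.052,0,0,0,0,0,1],[-0.064,0,0,0,0,0,1],[-0.076,0,0,0,0,0,1]]'; python3 -c "
from h import *
go(0,102,125)"
```

```text
clock: 5.8
eef_pos: [550.4, 136.1, 158.1]
tcp_rot: [3.14, -0.001, 1.426]
contact_force: [1.1, 1.1, 0.1]
opening: -0.0
grasp_force: 0.6
t 5.8 tip tray [ -1.6 123.  139.1] F [1.1 1.1 0.1] open -0.0
d [-0.021   0.0016  0.014 ] rot [ 0.001 -0.001 -0.004]
```

```bash
python3 -m crank '[[-0.011,0,0.006,0,0,0,1],[-0.021,0,0.014,0,0,0,1],[-0.03,0,0.022,0,0,0,1],[-0.039,0,0.031,0,0,0,1],[-0.046,0,0.041,0,0,0,1]]'; python3 -c "
from h import *
go(0,65,67)"
```

```text
clock: 6.3
eef_pos: [543.1, 90.8, 115.2]
tcp_rot: [-3.141, 0.0, 1.427]
contact_force: [0.5, 1.6, 0.4]
opening: 0.004
grasp_force: 0.4
t 6.3 tip tray [-2.4 77.  96.2] F [0.5 1.6 0.4] open 0.004
d [-0.012   0.0025  0.0292] rot [-0.001  0.    -0.004]
```

```bash
python3 - <<'E'
from h import *
from rig import cams
import cv2
f=cams.grab_frame('scene'); cv2.imwrite('pics/s4.png',cv2.resize(f['image'][90:330,100:420,::-1],(640,480)))
E
```

```text
(no output)
```

View pics/s4.png

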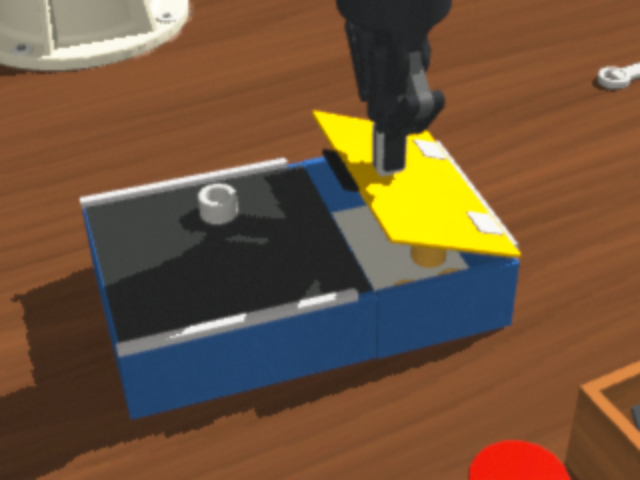

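The lid is partly shut with the fingertips on its top face at about (390,165), and the steel is undisturbed at (218,203). Now I press the lid down.

```bash
python3 -m crank '[[-0.004,0,0.007,0,0,0,1],[-0.008,0,0.014,0,0,0,1],[-0.01,0,0.02,0,0,0,1],[-0.012,0,0.026,0,0,0,1],[-0.012,0,0.03,0,0,0,1]]';  python3 -c "
from h import *
go(0,65,65)"
```

```text
clock: 6.85
eef_pos: [541.6, 79.4, 85.7]
tcp_rot: [-3.141, 0.0, 1.427]
contact_force: [-0.5, -0.5, 1.3]
opening: -0.003
grasp_force: 0.3
t 6.85 tip tray [-2.4 65.5 66.7] F [-0.5 -0.5  1.3] open -0.003
d [-0.0005  0.0024  0.0017] rot [-0.     0.    -0.004]
```

Contact is light, so I press 3 mm further to seat the lid, then retreat and look.

```bash
python3 -m crank '[[0,0,0.001,0,0,0,1],[0,0,0.002,0,0,0,1],[0,0,0.003,0,0,0,1]]'; python3 -m crank '[[0,0,-0.02,0,0,0,1],[0,0,-0.06,0,0,0,1],[0,0,-0.1,0,0,0,1],[0,0,-0.14,0,0,0,1],[0,0,-0.14,0,0,0,1]]'; python3 - <<'E'
from h import *
from rig import cams
import cv2
go(0,65,65)
f=cams.grab_frame('scene'); cv2.imwrite('pics/s5.png',cv2.resize(f['image'][90:330,100:420,::-1],(640,480)))
E
```

```text
clock: 7.15
eef_pos: [541.6, 79.5, 84.7]
tcp_rot: [-3.141, 0.0, 1.427]
contact_force: [-9.3, -3.0, 30.0]
opening: -0.001
grasp_force: 14.7
clock: 7.65
eef_pos: [544.8, 80.2, 229.0]
tcp_rot: [3.133, -0.003, 1.427]
contact_force: [0.5, -0.4, 0.5]
opening: -0.001
grasp_force: 0.0
t 7.65 tip tray [  0.7  66.8 210. ] F [ 0.5 -0.4  0.5] open -0.001
d [-0.0022 -0.002   0.1449] rot [ 0.009 -0.003 -0.004]
```

View pics/s5.png

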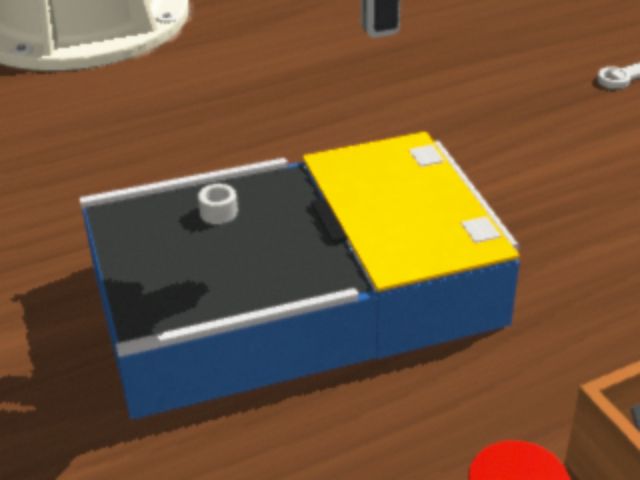

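The lid is flat shut, the steel still stands at (218,203), and the gripper is clear.

```bash
python3 -m crank '[[0,0,-0.14,0,0,0,1],[0,0,-0.02,0,0,0,1],[0,0,-0.02,0,0,0,1]]' >/dev/null; python3 -c "
from rig import sign_off
print(sign_off())"
```

```text
the job is handed in; nothing more can be done
None
```

The job is handed in: I slid the fourth brass collar into the trough and pressed the yellow lid shut, and the last picture showed the lid flat and the steel collar still standing in place (about 8 s on the clock; no verdict was shown).

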